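# Release the ratchet lid stay and latch the fixings box

## Task

The steel fixings box stands open: a ratchet stay inside its right wall lets the lid rise but keeps it from closing. Reach in under the lid, flip the stay's pawl by its red knob towards the box front, out of the teeth and over onto its stop, then shut the lid and press its front edge down until both spring catches on the front click over it. Do not force the lid against the ratchet, do not crush the thin lid when you press, and leave the tub, the tape measure and the bottle where they are.

Things in the scene. Friction and masses are not known exactly. Their poses are not given: they have to be found in the camera images.
- fixings_box: grey-green steel parts box fixed to the bench, 160 (x) x 240 (y) x 75 mm high without lid. Origin: centre of its underside; x points from its front (catches, towards the robot) to its back (hinge), y to its left, z up. The lid's outer sides are at y = +-123 mm, its front face at x = -84 mm; shut, its top is at z = 77.5 mm. Every offset below is in this box frame
- lid_hinge (a point): middle of the lid's hinge axis, at (83, 0, 76) mm in the box frame; the axis runs along y. The lid is a flat plate, 166 mm from the hinge to its front edge, with a 15 mm rim hanging down all round
- fixings_box_lid (a joint): angle of the lid about the hinge, rad: 0 = shut, grows as it opens (1.38 at most); at the start the pawl holds it at 1.1 to 1.3, leaning over the knob towards the robot. Once the pawl is out, the lid sinks by its own weight against a damper, in about 4 to 7 s (it may be pushed faster), until its front rests, still 0.15 open, on the noses of the catches: they need a press
- lid_press (a point): point on the lid's top, mid-width, 16 mm behind its front edge: the place to press (moves with the lid; at (-68, 0, 77.5) mm in the box frame when shut). A carrying handle stands up to 28 mm above the lid from 69 mm behind the front edge on, 100 mm wide
- pawl (a joint): angle of the pawl about its pivot, rad: 0 = in the teeth, leaning 18 degrees from upright towards the hinge; grows as the knob swings forward (to the box front); 2.0 = lying forward on its stop inside the box. Past about 0.35 its own weight carries it on to the stop, where it stays; short of that it falls back into the teeth. The lid's weight bears on it; 1 to 3 N at the knob free it
- pawl_knob (a point): centre of the red knob, a pin of 14 mm diameter and 20 mm length along y (box y = -106 to -86 mm), 60 mm from the pawl's pivot; with the pawl in the teeth at (10, -96, 115) mm in the box frame, 40 mm above the box rim. To its right (y = -106 to -112) stand the steel pawl and the toothed quadrant; the sloping lid is 50 to 60 mm behind and above, so a gripper must come in leaning back towards the robot, beneath the lid
- pawl_pivot (a point): point on the pawl's pivot axis (along y) at the middle of the knob's length: (-8.5, -96, 58) mm in the box frame
- catch_left (a joint): bending of the left spring catch (box y = +85 mm), rad: 0 = upright, grows as it is bent outward (away from the lid). It rides up to about 0.06 on the lid's front and springs back to 0 with a click over the lid's top when that is fully down
- catch_right (a joint): the same for the right spring catch (box y = -85 mm). Both catches together take about 10 to 15 N of pressing at the lid's front edge
- grease_tub: loose white tub with a green lid, 70 mm wide, 56 mm high, beside the box; origin at the centre of its underside; a bystander
- tape_measure: loose yellow tape measure lying on its side, 68 x 83 x 37 mm; origin at the centre of its underside; a bystander
- bottle: loose small red bottle with a white nozzle, 33 mm wide, 104 mm high, standing to the right of the box; origin at the centre of its underside; a bystander

How it is judged (in metres and radians):
On the way, in this order (a step that is already met when the one before it is completed fails the run):
1. the pawl is flipped forward out of the teeth onto its stop, the lid still standing open (value of joint pawl above 1.7 rad and value of joint fixings_box_lid above 0.25 rad), for 0.2 s.
2. the lid is fully shut and both catches have sprung back over it (value of joint each of fixings_box_lid, catch_left, catch_right below 0.02 rad), for 0.2 s.
At the end, for the whole second after the job is handed in: The lid is fully down (within 0.02 rad), both spring catches stand upright over it (within 0.02 rad), and the pawl still lies forward (beyond 1.7 rad) (all of step 2 and value of joint pawl above 1.7 rad); the robot touches nothing.
It fails at once if the lid is forced down against the engaged pawl (over 120 N at the teeth) (contact force between pawl and fixings_box_lid above 120 N).
It fails at once if the thin lid is crushed (pressed with more than 80 N) (contact force between any of the arm, the fingers and fixings_box_lid above 80 N).
It fails at once if a bystander is moved by more than 30 mm (distance of any of grease_tub, tape_measure, bottle from where it was at the start of the episode above 0.03 m).
It also fails if it takes over 45 s, if anything falls off the work surface, if the arm or the gripper's body presses on something with over 40 N, if the wrist force passes 120 N, or if a joint passes its speed limit or range.

## Robot

A 6-joint arm with a two-finger parallel gripper is mounted at the origin on a cart in front of the work surface, level with it; the furniture and walls round the work are solid. World frame = base frame: x ahead of the robot, y to its left, z up, the work surface at z = 0. Lengths are in mm, angles in degrees, forces in N, time in s.
With the tool pointing down it reaches from about 350 to 850 mm from the base axis. Payload 8.1 kg.
Tool frame: the origin (TCP) lies between the finger pads; the fingertips stand 22 mm ahead of it and the grasp point (between the pads) lies 3 mm ahead of it; z points along the fingers, y is the line along which they close (so a half turn about z gives the same grasp; the last joint's range is limited). The gripper opens to 85 mm and grips with 20 to 120 N. Pads are 22 mm wide; open, the fingers measure 114 mm over their backs; the gripper's body (76 mm by 85 mm) begins 54 mm behind the grasp point. The pads swing forward as they close: fully open they stand 13 mm farther back than shut.
Start: joints at [60.252, 7.471, 85.268, -0, 87.261, -4.893], TCP at [252.173, 544.439, 253.292] pointing down, gripper open.
Joint ranges: [-169.43, 169.43], [-51.17, 129.36], [1.28, 143.12], [-76.62, 256.62], [0, 156.53], [-152.29, 152.29]. Speed limits (degrees/s): [136.94, 136.94, 159.86, 180, 180, 180].

## Interface

Orientations are given as [roll, pitch, yaw] about the fixed x, y, z axes, in that order (R = Rz(yaw) Ry(pitch) Rx(roll)).
In Python, from bench import sense, snapshot, calibration, hand_in gives the robot as it stands.
- The arm moves only by the shell command python3 -m crank 'ROWS' [FORCE]. ROWS is JSON, a list of rows, each a list of 5 numbers: the shift along the tool's x, y, z in cm, then the turn about the tool's z in rad, then the finger opening in cm, from 0 to 8.54. A call has 1 to 20 rows; each row is the pose to reach, as a shift and turn from the pose commanded when the call began, along the tool's axes at that moment; what a row does not reach only later rows make up. A row lasts 1/10 s, in which the tool goes at most 50 mm and 8.59 degrees, less where a joint would pass 70% of its speed; a pose out of reach is approached as far as the arm can. A call with a gripper value outside its range is refused whole. The fingers move at their own pace and stop on an object; FORCE is the grip in N (left out, the last holds). Time passes only in rows, so rows that repeat a pose let the fingers close. It gives the time, the measured TCP pose, the force, the opening and the grip force at its end, in the units of the state.
- sense(): the state, without advancing time (a new reading comes with each control period).
- snapshot(name): name is "scene" or "top" or "wrist"; returns (picture, depth): 420x560x3 uint8, red, green, blue; 420x560 float32, mm along the optical axis (not along the pixel's ray), 0 where there is no reading.
- calibration(name): a dict with "fovy" (degrees; the focal length in pixels is half the picture's height over the tangent of half this angle, whatever the lens; pixels are square), "cx", "cy" (the principal point, pixels), "rvec" (rotation vector, rad) and "tvec" (3), from world to camera coordinates, as OpenCV has them; the wrist camera has in their place "tool_from_camera" (4x4, takes a point from camera to tool coordinates, whose origin is the TCP and whose axes are the flange's). Camera axes: x right, y down, z forward; pixel columns grow to the right and rows downward; lengths in mm; the calibration is good to about 2 mm. A picture is of the moment at which its call begins: read the wrist's pose just before it. calibration takes no time and is no camera call.
- hand_in(): hands the job in; it is judged then, once.
The state is a dict: "time": time; "joint_pos": joint angles; "qd": joint speeds; "joint_efforts": joint torques, N m; "tool_pos": TCP position; "tcp_rot": TCP orientation; "ft_force": force on the tool from outside, world axes, zero at the start; "wrist_torque": the same for the moment, N m; "finger_gap": finger opening in mm; "grip_force": force on a finger pad.
Only numpy, scipy, OpenCV 4.12 (cv2) and the standard library are available. Lean on these libraries where they do the work, as an engineer would, in place of code of your own. Each camera call takes 0.05 s, during which the arm holds its last target. There are 200 camera calls.

## Working session

There is one attempt and no reset: what is moved stays moved. The work goes in short steps, Python scripts to look and compute and a shell command to move; the robot and the scene stay as the last step left them, time stands still between calls to the robot, and variables do not carry over. Pictures are saved under pics/ and viewed, at most 10 in all, crops included, and the job is handed in when it is done.

```bash
mkdir -p pics; ls; python3 - <<'E'
from bench import *
import cv2,numpy as np
print(sense())
for n in("scene","top"):
    p,d=snapshot(n); cv2.imwrite(f"pics/{n}0.png",p[...,::-1]); np.savez(f"pics/{n}0.npz",p=p,d=d); print(n,calibration(n))
print(calibration("wrist"))
E
```

```text
pics
{'time': 0.0, 'joint_pos': array([ 6.02516245e+01,  7.51519454e+00,  8.53293690e+01,  1.04718317e-03,
        8.72610749e+01, -4.89254950e+00]), 'qd': array([-0.02451963,  0.00158631,  0.07201892,  0.01205365,  0.02151769,
        0.01660959]), 'joint_efforts': array([ 2.42564747e-04, -5.69376791e+01, -5.00563502e+01, -8.32860087e-05,
        1.47287466e-02, -3.82340517e-06]), 'tool_pos': array([251.9191445 , 543.994596  , 252.24262852]), 'tcp_rot': array([-1.79894836e+02, -1.00517036e-02,  1.55144114e+02]), 'ft_force': array([-0.00170729, -0.41688754,  0.37509597]), 'wrist_torque': array([ 0.02582365, -0.0330062 , -0.01231726]), 'grip_force': 0.0, 'finger_gap': 85.48989661979317}
scene {'fovy': 55.42961225397981, 'cx': 279.48125258043376, 'cy': 210.36880559254553, 'rvec': array([ 2.28488616, -0.70498542,  0.3119099 ]), 'tvec': array([-542.60850933,  186.54905828,  801.9334309 ])}
top {'fovy': 57.33091798980337, 'cx': 285.9751357836098, 'cy': 204.65136999577464, 'rvec': array([ 2.11842472, -2.15785171,  0.12712954]), 'tvec': array([-139.67679621,  568.28386104,  861.18169303])}
{'fovy': 67.64024186140206, 'cx': 279.9873420261256, 'cy': 204.4527942285882, 'tool_from_camera': array([[-3.54781960e-04, -9.59398238e-01, -2.82054773e-01,
         7.16763794e+01],
       [ 9.99999937e-01, -3.42922247e-04, -9.14111035e-05,
        -4.68243957e-01],
       [-9.02320498e-06, -2.82054788e-01,  9.59398299e-01,
        -1.19642442e+02],
       [ 0.00000000e+00,  0.00000000e+00,  0.00000000e+00,
         1.00000000e+00]])}
```

View pics/scene0.png

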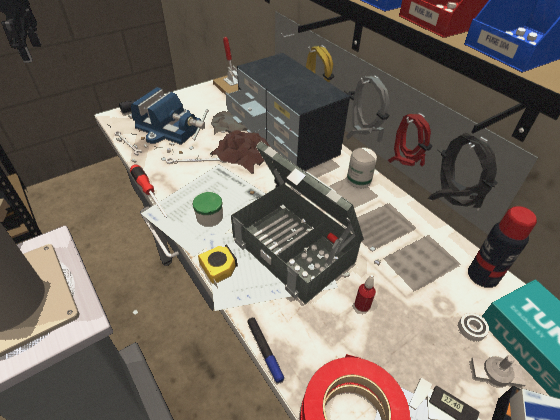

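View pics/top0.png

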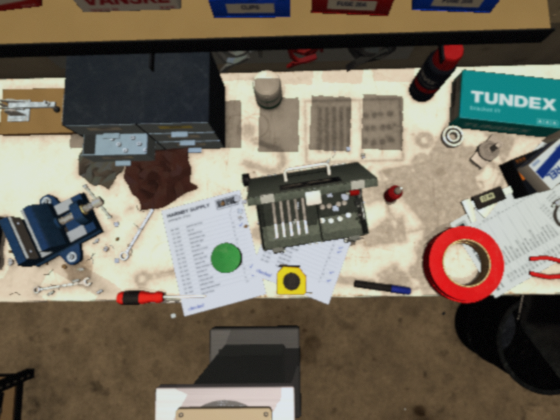

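The scene view shows the open box around (295,235) with the red knob near (333,238). The top view shows the box at (312,210), the tub at (226,258), the tape at (291,280) and the bottle at (395,192).

```bash
cat > h.py <<'E'
import cv2,numpy as np
from bench import *
def cam(n):
    c=calibration(n); f=210/np.tan(np.radians(c["fovy"]/2)); K=np.array([[f,0,c["cx"]],[0,f,c["cy"]],[0,0,1]])
    R=cv2.Rodrigues(c["rvec"])[0]; return K,R,c["tvec"]
def cloud(n,d):
    K,R,t=cam(n); v,u=np.mgrid[:420,:560]
    P=np.dstack([(u-K[0,2])/K[0,0]*d,(v-K[1,2])/K[1,1]*d,d])
    return (P-t)@R
def proj(n,X):
    K,R,t=cam(n); q=(np.atleast_2d(X)@R.T+t)@K.T; return q[:,:2]/q[:,2:]
def ray(n,uv,z):
    K,R,t=cam(n); w=R.T@np.linalg.inv(K)@np.array([*uv,1.]); c=-R.T@t; return c+w*(z-c[2])/w[2]
E
python3 - <<'E'
from h import *
for n in("scene","top"):
    z=np.load(f"pics/{n}0.npz"); p,d=z["p"],z["d"]; W=cloud(n,d)
    print(n,"origin px",proj(n,[[0,0,0],[252,544,252]]).round())
    hsv=cv2.cvtColor(p,cv2.COLOR_RGB2HSV)
    box=(slice(150,320),slice(220,400))
    for nm,lo,hi in(("red",(0,150,80),(8,255,255)),("red2",(172,150,80),(180,255,255)),("green",(50,120,40),(80,255,255)),("yel",(20,150,100),(35,255,255))):
        m=cv2.inRange(hsv,lo,hi); k,l,s,c=cv2.connectedComponentsWithStats(m)
        for i in range(1,k):
            if s[i,4]>12 and 180<c[i][0]<420 and 150<c[i][1]<320:
                print(nm,s[i],c[i].round(1),np.median(W[l==i],0).round(1))
    # rim points
    m=(abs(W[...,2]-75)<5)&(W[...,0]>350)&(W[...,0]<750)&(d>0)
    m[:150]=0;m[330:]=0;m[:,:220]=0;m[:,400:]=0
    Q=W[m]; print(len(Q)); 
    pc=p[...,::-1].copy(); pc[m]=(255,0,255)
    both=np.hstack([cv2.resize(i[140:310,215:400],None,fx=2.1,fy=2.1,interpolation=2) for i in(p[...,::-1],pc)]); cv2.imwrite(f"pics/{n}_rim.png",both)
    np.save(f"pics/{n}_rim.npy",Q)
    print(cv2.minAreaRect(Q[:,:2].astype(np.float32)))
E
```

```text
scene origin px [[  9. 303.]
 [ 31.  50.]]
red [395 139  20  26 121] [402.2 155.5] [ 884.8 -192.4  116.2]
red [402 149  13   8  31] [407.4 153.6] [ 896.  -198.1  123.4]
red [327 233  11  10  58] [331.6 237.1] [ 574.8 -298.1  120.4]
red [359 284  16  20  97] [367.  292.8] [ 578.9 -409.2   61.9]
red2 [358 285  17  26 129] [363.5 297.6] [ 573.2 -408.6   53.1]
red2 [366 299   7   6  15] [368.7 301.1] [ 581.1 -417.1   41.3]
yel [198 246  37  37 689] [217.3 264.5] [ 380.1 -177.6   34.6]
660
((567.2494506835938, -169.95111083984375), (448.8327941894531, 247.94992065429688), 72.71739196777344)
top origin px [[ 224.  458.]
 [-119.  376.]]
red [388 186  13  14  74] [393.4 192.6] [ 582.7 -393.7   63.3]
red [350 190  10   6  43] [354.2 192.1] [ 577.8 -297.   121.4]
green [212 244  29  28 634] [225.9 257.6] [444.5 -13.   56.7]
yel [277 266  29  28 508] [290.6 280.6] [ 390.1 -156.7   36.5]
217
((558.197021484375, -229.156982421875), (175.6656494140625, 339.4646911621094), 7.400307655334473)
```

View pics/scene_rim.png

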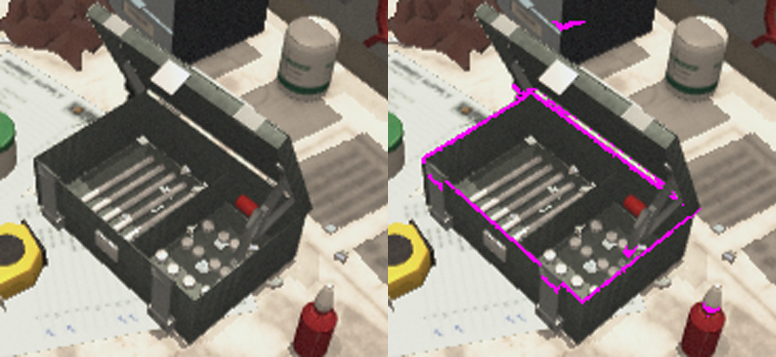

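View pics/top_rim.png

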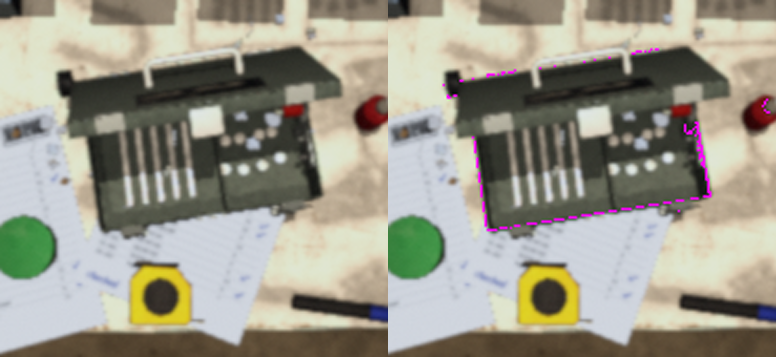

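The magenta marks trace the box rim at z=75 in both views. In the top crop the front edge runs from (487,229) to (708,197), and the red knob shows at (680,111). Next I fit the 160x240 rectangle.

```bash
python3 - <<'E'
from h import *
from scipy.optimize import least_squares
Qs=[np.load(f"pics/{n}_rim.npy") for n in("scene","top")]
def loc(p,Q):
    c,s=np.cos(p[2]),np.sin(p[2]); D=Q[:,:2]-p[:2]
    return D@np.array([[c,-s],[s,c]])
def fit(Q):
    def r(p):
        L=loc(p,Q); q=abs(L)-[80,120]
        return np.where((q<0).all(1),q.max(1),np.hypot(*np.maximum(q,0).T))
    p0=np.array([560,-205,np.radians(8)])
    for w in(40,15,6):
        m=abs(r(p0))<w; QQ=Q[m]
        Q0=Q
        def rr(p):
            L=loc(p,QQ); q=abs(L)-[80,120]
            return np.where((q<0).all(1),q.max(1),np.hypot(*np.maximum(q,0).T))
        p0=least_squares(rr,p0,loss="soft_l1",f_scale=2).x
    return p0,m.sum(),np.median(abs(rr(p0)))
for Q in Qs+[np.vstack(Qs)]:
    p,k,e=fit(Q); print(p[:2].round(1),np.degrees(p[2]).round(2),k,e.round(2))
c,s=np.cos(p[2]),np.sin(p[2]); R=np.array([[c,-s],[s,c]])
for nm,P in(("knob",(10,-96)),("press",(-68,0))): print(nm,(p[:2]+R@P).round(1))
for nm,P in(("knob meas",(575,-298)),("knob2",(578,-297)),("tub",(444,-13)),("tape",(385,-165)),("bottle",(580,-409))): print(nm,((np.array(P)-p[:2])@R).round(1))
# lid angle: top-view lid points in box frame
z=np.load("pics/top0.npz"); W=cloud("top",z["d"])[150:240,235:390].reshape(-1,3)
L=np.c_[(W[:,:2]-p[:2])@R,W[:,2]]; L=L[(L[:,2]>100)&(abs(L[:,1])<125)]
for y in(-100,100):
    S=L[abs(L[:,1]-y)<15]; S=S[np.argsort(-S[:,2])][::8]; print(y,S.round(0).tolist()[:14])
    a=np.degrees(np.arctan2(S[:,2]-76,83-S[:,0])); print(np.percentile(a,[10,50,90]).round(1))
E
```

```text
[ 554.2 -204.9] 7.76 536 0.96
[ 557.7 -202. ] 7.67 194 1.03
[ 554.7 -204.2] 7.59 710 1.37
knob [ 577.3 -298.1]
press [ 487.3 -213.2]
knob meas [  7.7 -95.6]
knob2 [ 10.8 -95. ]
tub [-84.5 204.2]
tape [-163.1   61.3]
bottle [  -2.  -206.3]
-100 [[16.0, -86.0, 230.0], [12.0, -86.0, 229.0], [16.0, -98.0, 228.0], [10.0, -99.0, 228.0], [12.0, -88.0, 227.0], [14.0, -103.0, 227.0], [11.0, -94.0, 226.0], [13.0, -94.0, 226.0], [12.0, -113.0, 226.0], [6.0, -108.0, 225.0], [11.0, -101.0, 225.0], [5.0, -89.0, 225.0], [9.0, -101.0, 224.0], [3.0, -91.0, 224.0]]
[32.3 66.4 69. ]
100 [[13.0, 97.0, 231.0], [14.0, 99.0, 229.0], [13.0, 91.0, 228.0], [14.0, 108.0, 228.0], [16.0, 95.0, 227.0], [15.0, 112.0, 227.0], [8.0, 92.0, 226.0], [5.0, 85.0, 226.0], [9.0, 96.0, 226.0], [13.0, 111.0, 226.0], [7.0, 108.0, 225.0], [8.0, 104.0, 225.0], [5.0, 108.0, 224.0], [5.0, 95.0, 224.0]]
[62.  66.2 68.6]
```

Box pose: (555.5,-204), yaw 7.6°; it predicts the knob within 2 mm of the measured spot. The moves can't tilt the tool. So I'll go in upright with the fingers along box x, let the gripper body gently raise the lid (the ratchet allows that), and hook the knob with the rear finger.

```bash
cat >> h.py <<'E'
from scipy.spatial.transform import Rotation as Ro
BO=np.array([555.5,-204.]); BY=np.radians(7.6); BR=np.array([[np.cos(BY),-np.sin(BY)],[np.sin(BY),np.cos(BY)]])
def b2w(p): return np.r_[BO+BR@np.array(p[:2],float),p[2]]
def w2b(p): return np.r_[(np.array(p[:2])-BO)@BR,p[2]]
def shift(target):
    s=sense(); R=Ro.from_euler("xyz",s["tcp_rot"],degrees=True).as_matrix()
    return (R.T@(np.array(target)-s["tool_pos"])/10).round(2)
E
python3 - <<'E'
from h import *
for t in((420,150,252),b2w((-130,-88,252)),b2w((-130,-88,150))): print(t,shift(t))
E
```

```text
(420, 150, 252) [-31.81 -28.69   0.08]
[ 438.28054211 -308.42029828  252.        ] [-52.74 -69.52   0.14]
[ 438.28054211 -308.42029828  150.        ] [-52.74 -69.5   10.34]
```

```bash
python3 -m crank '[[-31.8,-28.7,0,0.1,8.54],[-31.8,-28.7,0,0.25,8.54],[-31.8,-28.7,0,0.4,8.54],[-31.8,-28.7,0,0.55,8.54],[-31.8,-28.7,0,0.7,8.54],[-31.8,-28.7,0,0.85,8.54],[-31.8,-28.7,0,1.0,8.54],[-31.8,-28.7,0,1.0047,8.54],[-31.8,-28.7,0,1.0047,8.54],[-52.7,-69.5,0,1.0047,8.54],[-52.7,-69.5,0,1.0047,8.54],[-52.7,-69.5,0,1.0047,8.54],[-52.7,-69.5,0,1.0047,8.54],[-52.7,-69.5,0,1.0047,8.54],[-52.7,-69.5,0,1.0047,8.54],[-52.7,-69.5,0,1.0047,8.54],[-52.7,-69.5,0,1.0047,8.54],[-52.7,-69.5,0,1.0047,8.54],[-52.7,-69.5,0,1.0047,8.54],[-52.7,-69.5,5,1.0047,8.54]]'
python3 - <<'E'
from h import *
s=sense(); print(w2b(s["tool_pos"]),s["tcp_rot"],s["joint_pos"].round(1))
p,d=snapshot("wrist"); cv2.imwrite("pics/w1.png",p[...,::-1]); np.savez("pics/w1.npz",p=p,d=d)
print(shift(b2w((-130,-88,155))))
E
```

```text
time: 2.1
tool_pos: [441.2, -312.6, 209.7]
tcp_rot: [179.5, 0.5, 97.4]
ft_force: [1.0, -1.2, 0.3]
finger_gap: 85.3
grip_force: 0.0
[-127.63334013  -92.56222284  209.67933761] [179.52064661   0.54553352  97.4026256 ] [-40.7  -1.   98.6  -0.   81.6 -48.2]
[-0.17  0.21  4.05]
```

View pics/w1.png

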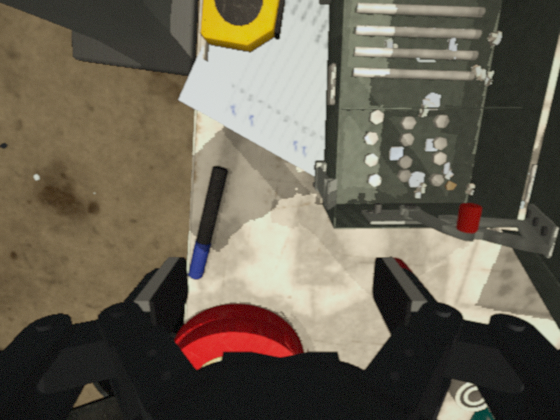

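The wrist view shows the knob at (469,217), with the quadrant behind it running towards (545,235). The open fingertips are at about (150,280) and (405,285). I'll locate both from depth.

```bash
python3 - <<'E'
from h import *
z=np.load("pics/w1.npz");p,d=z["p"],z["d"]; c=calibration("wrist"); f=210/np.tan(np.radians(c["fovy"]/2)); T=c["tool_from_camera"]
v,u=np.mgrid[:420,:560]; P=np.dstack([(u-c["cx"])/f*d,(v-c["cy"])/f*d,d])@T[:3,:3].T+T[:3,3]
h=cv2.cvtColor(p,cv2.COLOR_RGB2HSV); m=(cv2.inRange(h,(0,150,60),(8,255,255))>0)
m[:190]=0;m[245:]=0;m[:,:440]=0;m[:,490:]=0
s=sense(); R=Ro.from_euler("xyz",s["tcp_rot"],degrees=True).as_matrix()
k=P[m]; print("knob tool",np.percentile(k,[5,50,95],axis=0).round(1),"box",w2b(R@np.median(k,0)+s["tool_pos"]).round(1))
for cc in((slice(250,330),slice(375,440)),(slice(250,330),slice(125,190))):
    q=P[cc].reshape(-1,3); q=q[(q[:,2]<60)&(d[cc].ravel()>0)]; print("finger",np.percentile(q,[1,50,99],axis=0).round(1))
q=P[100:400,520:].reshape(-1,3); q=q[q[:,2]<150]; print(len(q))
E
```

```text
knob tool [[-10.2 129.6  89.2]
 [ -0.6 133.6  91.2]
 [  7.8 140.7  98. ]] box [  1.3 -87.  103.7]
finger [[-10.4  32.2 -49.1]
 [  8.8  42.7 -18.1]
 [ 16.5  55.5   5.9]]
finger [[-10.5 -56.2 -49. ]
 [  7.9 -43.4 -16.8]
 [ 16.4 -33.    8.4]]
9830
```

```bash
python3 -m crank '[[0,0,3,0,8.54],[0,0,6.2,0,8.54],[0,2,6.2,0,8.54],[0,4,6.2,0,8.54],[0,6,6.2,0,8.54],[0,6,6.2,0,8.54],[0,6,6.2,0,8.54],[0,6,6.2,0,8.54]]'
cat > k.py <<'E'
from h import *
s=sense(); p,d=snapshot("wrist"); c=calibration("wrist"); f=210/np.tan(np.radians(c["fovy"]/2)); T=c["tool_from_camera"]
v,u=np.mgrid[:420,:560]; P=np.dstack([(u-c["cx"])/f*d,(v-c["cy"])/f*d,d])@T[:3,:3].T+T[:3,3]
h=cv2.cvtColor(p,cv2.COLOR_RGB2HSV); m=(cv2.inRange(h,(0,150,50),(8,255,255))|cv2.inRange(h,(173,150,50),(180,255,255)))>0
R=Ro.from_euler("xyz",s["tcp_rot"],degrees=True).as_matrix()
W=P@R.T+s["tool_pos"]; B=np.dstack([(W[...,:2]-BO)@BR,W[...,2]])
m&=(abs(B[...,0])<90)&(abs(B[...,1]+96)<30)&(d>0)
print("tcp box",w2b(s["tool_pos"]).round(1),s["tcp_rot"].round(1),"F",s["ft_force"].round(1),"t",s["time"])
if m.sum()>5: print("knob tool",np.percentile(P[m],[3,50,97],axis=0).round(1).tolist(),"box",np.percentile(B[m],[3,50,97],axis=0).round(1).tolist())
l=(abs(B[...,1])<110)&(B[...,2]>80)&(B[...,2]<260)&(B[...,0]>-10)&(B[...,0]<83)&(d>0)&(P[...,1]>65)
if l.sum()>20:
    a=np.arctan2(B[l][:,2]-76,83-B[l][:,0]); print("lid",l.sum(),np.percentile(a,[10,50,90]).round(2),B[l][:,2].max())
import sys
if len(sys.argv)>1: cv2.imwrite(f"pics/{sys.argv[1]}.png",p[...,::-1])
E
python3 k.py w2
```

```text
time: 2.95
tool_pos: [496.8, -299.4, 141.1]
tcp_rot: [-179.9, -0.0, 97.6]
ft_force: [-0.9, 0.0, 1.1]
finger_gap: 85.0
grip_force: 0.0
tcp box [-70.8 -86.8 141.1] [-179.9   -0.    97.6] F [-0.9  0.   1.1] t 2.95
knob tool [[-17.6, 25.1, -54.8], [-5.6, 78.2, 21.3], [16.2, 85.8, 29.9]] box [[-45.6, -104.4, 111.1], [7.4, -92.4, 119.8], [15.0, -70.7, 195.9]]
lid 12072 [0.52 0.96 1.11] 201.94577708669516
```

```bash
python3 -m crank '[[0,0.8,0,0,8.54],[0,1.2,0,0,8.54],[0,1.5,0,0,8.54],[0,1.7,0,0,8.54],[0,1.9,0,0,8.54],[0,2.1,0,0,8.54],[0,2.3,0,0,8.54],[0,2.5,0,0,8.54],[0,2.7,0,0,8.54],[0,2.9,0,0,8.54],[0,3.1,0,0,8.54],[0,3.3,0,0,8.54]]'; python3 k.py w3; python3 -c "
from h import *
p,d=snapshot('scene'); p=cv2.resize(p[130:320,200:420],None,fx=2.7,fy=2.7); cv2.imwrite('pics/s3.png',p[...,::-1])"
```

```text
time: 4.2
tool_pos: [530.6, -295.4, 141.3]
tcp_rot: [180.0, -0.0, 97.6]
ft_force: [-0.3, -0.3, 0.7]
finger_gap: 85.2
grip_force: 0.0
tcp box [-36.7 -87.3 141.3] [180.   -0.   97.6] F [-0.3 -0.3  0.7] t 4.2
knob tool [[-17.1, -47.8, -50.3], [-5.2, 42.3, 21.6], [9.0, 49.5, 30.4]] box [[-84.5, -104.3, 110.9], [5.6, -92.5, 119.7], [12.8, -78.3, 191.5]]
lid 26709 [1.15 1.32 1.34] 202.06859147514376
```

View pics/s3.png

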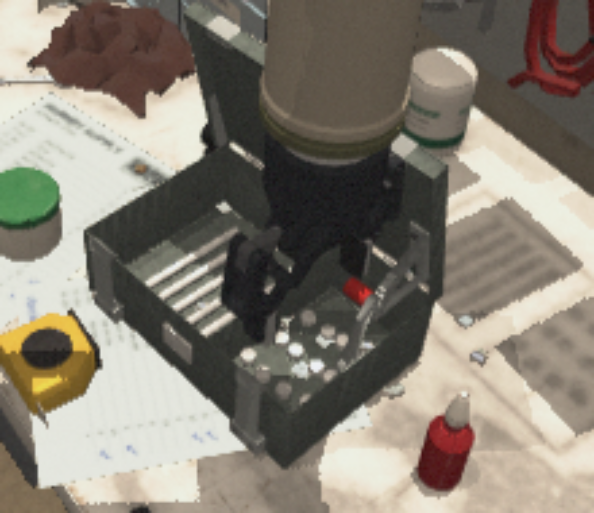

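The scene crop shows the gripper inside, in front of the knob (357,290). The lid already looks more upright, with the wrist next to its front edge. I'll measure the lid angle and the wrist profile from depth.

```bash
cat > l.py <<'E'
from h import *
s=sense(); c=w2b(s["tool_pos"])
for n in("scene","top"):
    p,d=snapshot(n); W=cloud(n,d); B=np.dstack([(W[...,:2]-BO)@BR,W[...,2]])[d>0]
    D=np.hypot(B[:,0]-c[0],B[:,1]-c[1]); 
    if n=="scene":
        print("wrist z-TCP: radius",[(int(z),[np.percentile(D[m],q).round(0) for q in(2,25,50,80)]) for z in range(0,260,15) if (m:=(abs(B[:,2]-c[2]-z)<5)&(D<85)&(abs(B[:,0]-c[0])<65)).sum()>15])
    L=B[(abs(B[:,1])>60)&(abs(B[:,1])<121)&(B[:,0]>-20)&(B[:,0]<120)&(B[:,2]>120)&(B[:,2]<250)]
    L=L[(D[(abs(B[:,1])>60)&(abs(B[:,1])<121)&(B[:,0]>-20)&(B[:,0]<120)&(B[:,2]>120)&(B[:,2]<250)]>90)]
    if len(L)>20:
        r=np.hypot(83-L[:,0],L[:,2]-76);a=np.arctan2(L[:,2]-76,83-L[:,0]); k=L[r>145]; print(n,"lid ang pct",np.percentile(a,[5,25,50,75,95]).round(2),"n",len(L),"front edge",np.percentile(k,[3,50,97],axis=0).round(0).tolist() if len(k)>5 else None)
E
python3 l.py; python3 -c "
from bench import *;s=sense();print(s['joint_efforts'].round(1),s['joint_pos'].round(1))"
```

```text
wrist z-TCP: radius [(0, [np.float64(42.0), np.float64(43.0), np.float64(46.0), np.float64(54.0)]), (15, [np.float64(41.0), np.float64(43.0), np.float64(47.0), np.float64(55.0)]), (30, [np.float64(42.0), np.float64(43.0), np.float64(46.0), np.float64(52.0)]), (45, [np.float64(42.0), np.float64(50.0), np.float64(55.0), np.float64(63.0)]), (60, [np.float64(12.0), np.float64(32.0), np.float64(39.0), np.float64(43.0)]), (75, [np.float64(12.0), np.float64(26.0), np.float64(30.0), np.float64(57.0)]), (90, [np.float64(20.0), np.float64(39.0), np.float64(46.0), np.float64(60.0)]), (105, [np.float64(36.0), np.float64(37.0), np.float64(38.0), np.float64(38.0)]), (120, [np.float64(37.0), np.float64(38.0), np.float64(38.0), np.float64(39.0)]), (135, [np.float64(37.0), np.float64(38.0), np.float64(38.0), np.float64(39.0)]), (150, [np.float64(31.0), np.float64(34.0), np.float64(37.0), np.float64(38.0)]), (165, [np.float64(42.0), np.float64(43.0), np.float64(43.0), np.float64(44.0)]), (180, [np.float64(40.0), np.float64(42.0), np.float64(43.0), np.float64(44.0)]), (195, [np.float64(40.0), np.float64(41.0), np.float64(41.0), np.float64(42.0)]), (210, [np.float64(40.0), np.float64(41.0), np.float64(41.0), np.float64(42.0)]), (225, [np.float64(40.0), np.float64(41.0), np.float64(41.0), np.float64(42.0)]), (240, [np.float64(40.0), np.float64(41.0), np.float64(41.0), np.float64(42.0)]), (255, [np.float64(40.0), np.float64(41.0), np.float64(41.0), np.float64(42.0)])]
scene lid ang pct [1.23 1.31 1.33 1.34 1.35] n 1005 front edge [[30.0, 63.0, 228.0], [37.0, 89.0, 237.0], [46.0, 120.0, 239.0]]
top lid ang pct [1.27 1.29 1.31 1.34 1.36] n 293 front edge [[33.0, 62.0, 235.0], [40.0, 90.0, 238.0], [48.0, 119.0, 241.0]]
[  0.2 -59.6 -47.9   0.1  -0.1   0. ] [-33.9  13.   91.    0.   76.  -41.5]
```

```bash
python3 -m crank '[[0,0,0.3,0,8.54],[0,0,0.6,0,8.54],[0,0.2,0.6,0,8.54],[0,0.4,0.6,0,8.54],[0,0.6,0.6,0,8.54],[0,0.8,0.6,0,8.54],[0,0.8,0.6,0,8.54]]'; python3 k.py;python3 l.py | grep -v wrist; python3 -c "
from bench import *;s=sense();print(s['joint_efforts'].round(1))"
```

```text
time: 5.1
tool_pos: [538.5, -294.4, 135.3]
tcp_rot: [-180.0, 0.0, 97.6]
ft_force: [-1.4, -0.8, -0.6]
finger_gap: 85.7
grip_force: 0.0
tcp box [-28.8 -87.4 135.3] [-180.     0.    97.6] F [-1.4 -0.8 -0.6] t 5.1
knob tool [[-17.6, -47.5, -49.8], [-5.9, 37.0, 15.3], [3.7, 44.3, 24.4]] box [[-76.2, -104.9, 110.9], [8.2, -93.3, 120.0], [15.5, -83.7, 185.2]]
lid 28712 [1.2  1.36 1.37] 196.23312223071633
scene lid ang pct [1.28 1.34 1.37 1.37 1.38] n 1033 front edge [[36.0, 62.0, 229.0], [42.0, 89.0, 238.0], [51.0, 120.0, 241.0]]
top lid ang pct [1.3  1.32 1.35 1.37 1.39] n 298 front edge [[38.0, 62.0, 237.0], [46.0, 90.0, 240.0], [53.0, 119.0, 242.0]]
[  0.3 -60.9 -48.    0.2  -0.1  -0. ]
```

```bash
python3 -m crank '[[0,0.1,0.2,0,8.54],[0,0.2,0.4,0,8.54],[0,0.3,0.5,0,8.54],[0,0.4,0.7,0,8.54],[0,0.4,0.7,0,8.54]]'; python3 k.py w4;python3 l.py | grep -v wrist; python3 -c "
from bench import *;s=sense();print(s['joint_efforts'].round(1))"
```

```text
time: 5.75
tool_pos: [542.4, -293.7, 127.9]
tcp_rot: [-180.0, -0.0, 97.6]
ft_force: [0.4, 0.6, -0.3]
finger_gap: 85.7
grip_force: 0.0
tcp box [-24.9 -87.1 127.9] [-180.    -0.    97.6] F [ 0.4  0.6 -0.3] t 5.75
knob tool [[-17.5, -48.5, -49.5], [-6.1, 33.3, 7.9], [1.5, 40.4, 17.1]] box [[-73.3, -104.6, 110.8], [8.4, -93.3, 120.0], [15.5, -85.6, 177.4]]
lid 28522 [1.2  1.32 1.34] 188.5929931890658
scene lid ang pct [1.25 1.3  1.33 1.33 1.34] n 776 front edge [[30.0, 62.0, 223.0], [37.0, 90.0, 236.0], [45.0, 121.0, 239.0]]
top lid ang pct [1.26 1.28 1.31 1.33 1.35] n 310 front edge [[31.0, 62.0, 235.0], [39.0, 90.0, 238.0], [46.0, 119.0, 241.0]]
[  0.  -60.8 -47.1   0.   -0.    0. ]
```

The knob hasn't moved, and the rear finger is now just behind it with room to spare. Next I descend behind it, then pull forward.

```bash
python3 -m crank '[[0,0.2,0,0,8.54],[0,0.3,0.3,0,8.54],[0,0.3,0.6,0,8.54],[0,0.3,0.9,0,8.54],[0,0.3,1.2,0,8.54],[0,0.3,1.5,0,8.54],[0,0.3,1.5,0,8.54]]'; python3 k.py
```

```text
time: 6.6
tool_pos: [544.9, -293.2, 112.5]
tcp_rot: [-180.0, -0.0, 97.6]
ft_force: [0.0, 0.0, -0.0]
finger_gap: 85.2
grip_force: 0.0
tcp box [-22.3 -87.  112.5] [-180.    -0.    97.6] F [ 0.  0. -0.] t 6.6
knob tool [[-17.1, 9.4, -43.9], [-5.6, 30.8, -7.3], [1.4, 37.7, 2.0]] box [[-12.9, -104.1, 110.5], [8.5, -92.6, 119.8], [15.5, -85.7, 156.5]]
lid 23927 [1.16 1.29 1.31] 173.09976120350797
```

```bash
python3 -m crank '[[0,-0.3,0,0,8.54],[0,-0.6,0,0,8.54],[0,-0.9,0,0,8.54],[0,-1.2,0,0,8.54],[0,-1.5,0,0,8.54],[0,-1.8,0,0,8.54],[0,-2.1,0,0,8.54]]'; python3 k.py
```

```text
time: 7.35
tool_pos: [524.1, -296.2, 113.2]
tcp_rot: [-180.0, -0.0, 97.6]
ft_force: [-0.9, 0.6, -0.6]
finger_gap: 85.5
grip_force: 0.0
tcp box [-43.3 -87.3 113.2] [-180.    -0.    97.6] F [-0.9  0.6 -0.6] t 7.35
knob tool [[-16.8, 28.4, -12.0], [-5.0, 34.0, -9.5], [1.6, 41.4, -1.4]] box [[-14.9, -104.1, 114.6], [-9.3, -92.3, 122.7], [-1.9, -85.7, 125.2]]
lid 11528 [0.94 1.18 1.25] 174.08569007957783
```

```bash
python3 -m crank '[[0,-0.4,0,0,8.54],[0,-0.8,0,0,8.54],[0,-1.2,0,0,8.54],[0,-1.6,0,0,8.54],[0,-2.0,0,0,8.54],[0,-2.4,0,0,8.54],[0,-2.8,0,0,8.54],[0,-3.2,0,0,8.54]]'; python3 k.py w5
```

```text
time: 8.2
tool_pos: [492.4, -300.5, 113.3]
tcp_rot: [-180.0, -0.0, 97.6]
ft_force: [-0.7, -0.2, 0.3]
finger_gap: 85.5
grip_force: 0.0
tcp box [-75.3 -87.3 113.3] [-180.    -0.    97.6] F [-0.7 -0.2  0.3] t 8.2
knob tool [[-17.5, 0.4, -12.3], [-6.7, 7.0, 57.1], [1.4, 21.1, 65.3]] box [[-74.9, -104.8, 48.0], [-68.3, -94.0, 56.1], [-54.2, -85.9, 125.6]]
lid 4606 [0.2  0.68 0.79] 173.74506234161402
```

View pics/w5.png

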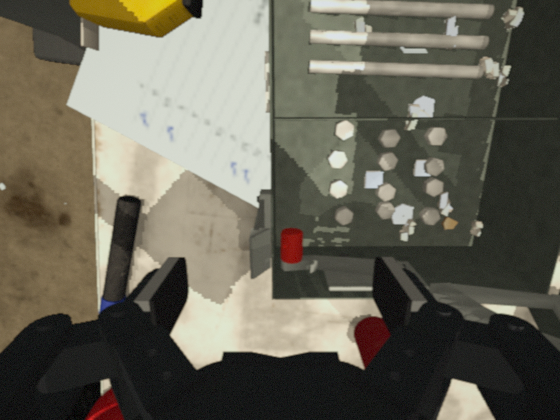

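The knob now lies forward at (290,245), box (-68,-95), so the pawl is on its stop. I'll back out towards the robot while the lid sinks.

```bash
python3 -m crank '[[0,-3,0,0,8.54],[0,-6,0,0,8.54],[0,-8,0,0,8.54],[0,-9,-4,0,0],[0,-9,-8,0,0],[0,-9,-12,0,0],[0,-9,-15,0,0],[4,-9,-15,0,0],[8.7,-9,-15,0,0],[8.7,-9,-15,0,0],[8.7,-9,-15,0,0],[8.7,-9,-15,0,0],[8.7,-9,-15,0,0],[8.7,-9,-15,0,0],[8.7,-9,-15,0,0]]'; python3 l.py|grep -v wrist
```

```text
time: 9.75
tool_pos: [392.0, -226.6, 263.1]
tcp_rot: [-180.0, -0.0, 97.5]
ft_force: [0.2, 0.3, 0.9]
finger_gap: -0.1
grip_force: 0.0
scene lid ang pct [0.78 0.79 0.79 0.79 0.79] n 309 front edge None
top lid ang pct [0.78 0.78 0.79 0.8  0.81] n 1488 front edge [[-20.0, -118.0, 179.0], [-20.0, -70.0, 179.0], [-19.0, 107.0, 180.0]]
```

```bash
python3 -m crank '[[0,0,0,0,0],[0,0,0,0,0],[0,0,0,0,0],[0,0,0,0,0],[0,0,0,0,0],[0,0,0,0,0],[0,0,0,0,0],[0,0,0,0,0],[0,0,0,0,0],[0,0,0,0,0],[0,0,0,0,0],[0,0,0,0,0],[0,0,0,0,0],[0,0,0,0,0],[0,0,0,0,0],[0,0,0,0,0],[0,0,0,0,0],[0,0,0,0,0],[0,0,0,0,0],[0,0,0,0,0]]'; python3 -m crank '[[0,0,0,0,0],[0,0,0,0,0],[0,0,0,0,0],[0,0,0,0,0],[0,0,0,0,0],[0,0,0,0,0],[0,0,0,0,0],[0,0,0,0,0],[0,0,0,0,0],[0,0,0,0,0],[0,0,0,0,0],[0,0,0,0,0],[0,0,0,0,0],[0,0,0,0,0],[0,0,0,0,0],[0,0,0,0,0],[0,0,0,0,0],[0,0,0,0,0],[0,0,0,0,0],[0,0,0,0,0]]'; python3 -c "
from h import *
for n in('scene','top'):
  p,d=snapshot(n); W=cloud(n,d); B=np.dstack([(W[...,:2]-BO)@BR,W[...,2]])
  for y0 in(-100,-60,60,100):
    m=(abs(B[...,1]-y0)<15)&(B[...,0]>-95)&(B[...,0]<-50)&(B[...,2]>60)&(B[...,2]<220)&(d>0); print(n,y0,m.sum(),np.percentile(B[m],[5,50,95],axis=0).round(1).tolist() if m.sum()>5 else '')
s=sense();print(w2b(s['tool_pos']),s['finger_gap'],s['time'],shift(b2w((-66,0,150))),shift(b2w((-66,0,125))))"
```

```text
time: 11.85
tool_pos: [392.1, -226.1, 263.3]
tcp_rot: [-180.0, 0.0, 97.6]
ft_force: [-0.3, 0.5, 0.2]
finger_gap: -0.3
grip_force: 0.0
time: 13.85
tool_pos: [392.1, -226.1, 263.3]
tcp_rot: [180.0, 0.0, 97.6]
ft_force: [-0.2, -0.2, 0.1]
finger_gap: -0.3
grip_force: 0.0
scene -100 381 [[-90.6, -113.4, 65.5], [-80.0, -97.8, 97.5], [-52.9, -86.7, 102.2]]
scene -60 294 [[-84.3, -73.3, 66.8], [-76.1, -58.9, 98.5], [-52.6, -45.9, 101.8]]
scene 60 262 [[-87.5, 47.0, 65.4], [-79.9, 60.9, 98.1], [-53.0, 74.0, 102.1]]
scene 100 206 [[-91.3, 86.3, 70.9], [-74.7, 96.7, 98.2], [-53.3, 113.4, 101.8]]
top -100 223 [[-83.4, -113.1, 91.8], [-67.5, -98.8, 99.9], [-51.8, -86.7, 103.4]]
top -60 14 [[-56.5, -74.6, 96.2], [-52.8, -71.1, 98.0], [-50.2, -66.1, 100.7]]
top 60 217 [[-81.7, 46.3, 94.1], [-66.7, 59.9, 100.3], [-51.7, 73.7, 103.3]]
top 100 230 [[-84.5, 86.3, 91.0], [-68.4, 98.8, 100.3], [-52.2, 113.4, 103.4]]
[-1.64915212e+02 -2.51414555e-01  2.63297884e+02] 0.16845214495645622 13.95 [ 0.03  9.89 11.33] [ 0.03  9.89 13.83]
```

The lid rests at about 0.15 rad, with z ≈ 100 at the press point. I'll move above it and press slowly.

```bash
python3 -m crank '[[0,5,3,0,0],[0,9.9,7,0,0],[0,9.9,11,0,0],[0,9.9,13,0,0],[0,9.9,13.8,0,0],[0,9.9,14.2,0,0],[0,9.9,14.5,0,0],[0,9.9,14.8,0,0],[0,9.9,15.1,0,0],[0,9.9,15.4,0,0],[0,9.9,15.4,0,0]]'
```

```text
time: 15.05
tool_pos: [491.3, -214.2, 111.2]
tcp_rot: [179.8, 0.2, 97.6]
ft_force: [1.1, -1.8, 2.6]
finger_gap: -0.3
grip_force: 1.3
```

```bash
python3 -m crank '[[0,0,0.2,0,0],[0,0,0.4,0,0],[0,0,0.5,0,0],[0,0,0.6,0,0],[0,0,0.6,0,0]]'
```

```text
time: 15.55
tool_pos: [490.2, -212.9, 103.1]
tcp_rot: [-180.0, -0.0, 97.6]
ft_force: [1.7, -1.8, 3.3]
finger_gap: 0.1
grip_force: 1.3
```

```bash
python3 -m crank '[[0,0,0.1,0,0],[0,0,0.2,0,0],[0,0,0.3,0,0],[0,0,0.3,0,0]]'
```

```text
time: 15.95
tool_pos: [489.6, -212.5, 99.6]
tcp_rot: [-179.9, -0.1, 97.6]
ft_force: [0.7, 0.2, 0.3]
finger_gap: 0.1
grip_force: 0.0
```

```bash
python3 -m crank '[[0,0,0.1,0,0],[0,0,0.15,0,0],[0,0,0.2,0,0],[0,0,0.2,0,0]]'
```

```text
time: 16.35
tool_pos: [489.8, -212.6, 99.4]
tcp_rot: [-179.9, -0.0, 97.6]
ft_force: [-7.8, 4.3, 14.9]
finger_gap: -0.2
grip_force: 7.6
```

```bash
python3 -m crank '[[0,0,0.1,0,0],[0,0,0.1,0,0],[0,0,0.1,0,0]]'; python3 -m crank '[[0,0,-2,0,0],[0,0,-5,0,0],[0,-5,-9,0,0],[0,-10,-12,0,0],[0,-12,-12,0,0],[0,-12,-12,0,0],[0,-12,-12,0,0],[0,-12,-12,0,0]]'; python3 -c "
from h import *
for n in('scene','top'):
  p,d=snapshot(n); W=cloud(n,d); B=np.dstack([(W[...,:2]-BO)@BR,W[...,2]])
  if n=='scene': cv2.imwrite('pics/fin.png',cv2.resize(p[150:320,210:400],None,fx=3.1,fy=3.1)[...,::-1])
  for y0 in(-100,-60,60,100):
    m=(abs(B[...,1]-y0)<12)&(B[...,0]>-75)&(B[...,0]<-50)&(B[...,2]>60)&(B[...,2]<220)&(d>0); print(n,y0,m.sum(),np.percentile(B[m][:,2],[5,50,95]).round(1).tolist() if m.sum()>5 else '')
"
```

```text
time: 16.65
tool_pos: [489.9, -212.7, 99.3]
tcp_rot: [-179.9, -0.0, 97.6]
ft_force: [-11.1, 6.6, 22.8]
finger_gap: -0.2
grip_force: 11.6
time: 17.45
tool_pos: [371.5, -228.5, 216.6]
tcp_rot: [-180.0, -0.0, 97.6]
ft_force: [0.1, -0.3, 0.0]
finger_gap: 0.3
grip_force: 0.0
scene -100 127 [75.1, 77.2, 79.1]
scene -60 118 [75.6, 77.1, 79.3]
scene 60 100 [75.7, 77.5, 78.8]
scene 100 89 [74.8, 77.0, 78.8]
top -100 124 [75.2, 78.0, 79.9]
top -60 122 [74.5, 77.8, 80.3]
top 60 125 [76.0, 78.1, 80.5]
top 100 122 [75.7, 77.8, 80.2]
```

View pics/fin.png

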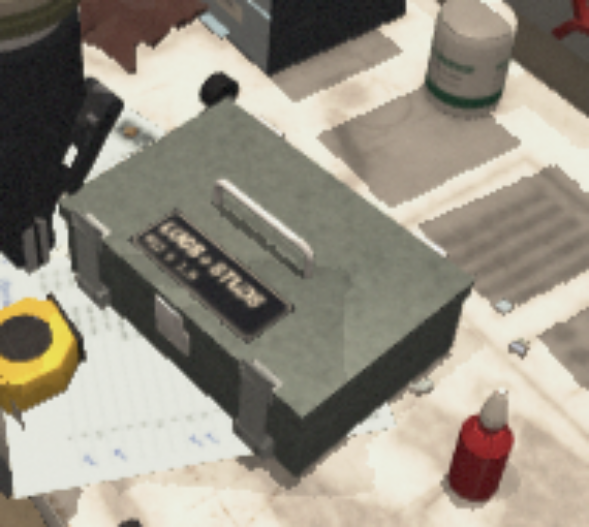

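The lid lies flat at z ≈ 77.5 on both sides. Both catches, at (92,225) and (262,375), hook over its front edge. The gripper is clear of everything, so I'm handing in.

```bash
python3 -c "
from bench import *
print(hand_in())"
```

```text
the job is handed in; nothing more can be done
None
```

I flipped the pawl forward onto its stop, shut the lid and pressed it until both catches held over its front edge, then handed in at about 17.5 s; the judge's verdict was not shown.

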